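# Level the tilt stage, then hold the loupe in focus over a chip

## Task

The circuit board on the tilting inspection stage is to be looked at through the hand loupe. First turn the stage's tilt knob until the plate that carries the board is level; only then pick up the loupe and hold its lens squarely above the left one of the two square black chips (seen from the knob's side), lens level and at the height shown by the pointer on the focus post. Do not shift the pointer, do not knock the loupe against the stage, leave the flux tin, wick reel and tweezers where they lie, and finish still holding the loupe there, steady in the gripper.

Things in the scene. Friction and masses are not known exactly. Their poses are not given: they have to be found in the camera images.
- stage: Tilting inspection stage, fixed to the worktop: grey base 200 (x) by 124 mm (y), 14 mm high, with a hinged aluminium plate that carries a blue circuit board, a tilt knob at the front (-x) and an upright focus post (10 mm thick, top 194 mm up) 82 mm ahead and 38 mm right of the origin. Origin: centre of the base's underside, on the worktop; x points from knob to hinge, z up
- tilt_plate (a joint): Tilt of the 6 mm plate about its hinge, rad: 0 level, negative front (knob) edge low, as it starts. The hinge runs along the stage's y, 45 mm ahead of its origin, 40 mm up. It moves only with the knob: tilt = 0.0159 x knob angle. By the plate's front right corner an upright index plate has a dark notch 40 mm up: the plate's pin points at the notch when level
- tilt_knob (a joint): Angle of the tilt knob, rad, growing clockwise seen from above, which raises the front of the plate; 0 when the plate is level. It starts between -4.4 and -2.4; stops at -5 and 5. About 0.05 N m of friction, no spring, stays where it is left. The plate's nut climbs the screw (12 mm a turn) while the knob stays at one height
- knob_grip (a point): Centre of the tilt knob, on its upright axis: round, black, knurled, 29 mm across, 24 mm high, underside 62 mm and top 86 mm above the worktop. The plate beneath and beside it stays below 55 mm; the nearest taller part, the relays on the board (63 mm up), is over 70 mm from the knob's axis
- chip (a point): Centre of the top of the chip to be looked at: flat square black chip (9 mm) on the blue board, the left one of two such chips seen from the knob's side, just in front of the row of three blue relays; its axes are those of the plate
- focus_collar (a joint): Height setting of the clamped collar on the focus post, m, 0 at 130 mm above the worktop, up is positive; it is set anew each time and must stay as it is
- pointer_tip (a point): Tip of the thin level steel pointer (2.5 mm thick) on the focus post's collar; its height is the focal height, 118 to 152 mm above the worktop, at which the middle of the lens shall be. Seen from above the tip is 52 mm from the chip
- lens (a point): Centre of the loupe's lens, half-way up its rim. The loupe is one rigid black piece of about 80 g that lies flat on the worktop: round rim 68 mm across and 14 mm high (7 mm above and below this point), straight flat-sided handle along its -x. Its z axis is normal to the lens and points up; the lens is level when z is vertical
- handle (a point): Point to grip the loupe: in the handle, 98 mm from the lens centre along the loupe's -x and half-way up. The handle is 18 mm wide (y) and 16 mm high and runs from 60 to 155 mm from the lens centre; same axes as the lens. Grip it across, with some 40 N, from above
- loupe: The whole loupe; origin under the lens centre, on the underside of the rim, axes as the lens
- flux_tin: Bystander: round tin with a yellow lid, 51 mm across, 20 mm high, behind the loupe; origin at its underside
- wick_reel: Bystander: flat turquoise reel, 43 x 82 x 11 mm, right of the stage; origin at its underside
- tweezers_bent: Bystander: black bent tweezers, 119 x 18 x 9 mm, left of the loupe; origin at their underside

How it is judged:
On the way, in this order (a step that is already met when the one before it is completed fails the run):
1. the plate has been turned level while the loupe still lies on the worktop (value of joint tilt_plate between -0.009 and 0.009 rad and height (world z) of lens below 0.02 m), for 0.2 s.
2. the loupe is held steady, level and at pointer height over the chip (value of joint tilt_plate between -0.009 and 0.009 rad and horizontal distance between lens and chip below 0.008 m and z of lens in the frame of pointer_tip between -0.004 and 0.004 m and angle between lens's own z axis and vertical below 0.06 rad and contact force between the fingers and loupe above 1 N and contact force between stage and loupe below 0.2 N and linear speed of loupe below 0.015 m/s and angular speed of loupe below 0.1 rad/s), for 0.5 s.
At the end, for the whole second after the job is handed in: Plate level within 0.009 rad; the gripper holds the loupe, clear of the stage and still (under 15 mm/s, 0.1 rad/s); lens centre within 8 mm (from above) of the chip's centre, within 4 mm of the pointer's height, and level within 0.06 rad (all of step 2); the arm keeps its last pose, push and grip.
It fails at once if the loupe was knocked against the stage (contact force between stage and loupe above 2 N).
It fails at once if the focus pointer was shifted by more than 3 mm (distance of pointer_tip from where it was at the start of the episode above 0.003 m).
It fails at once if the flux tin moved by more than 25 mm (distance of flux_tin from where it was at the start of the episode above 0.025 m).
It fails at once if the wick reel moved by more than 25 mm (distance of wick_reel from where it was at the start of the episode above 0.025 m).
It fails at once if the tweezers moved by more than 25 mm (distance of tweezers_bent from where it was at the start of the episode above 0.025 m).
It also fails if it takes over 64 s, if anything falls off the work surface, if the arm or the gripper's body presses on something with over 40 N, if the wrist force passes 120 N, or if a joint passes its speed limit or range.

## Robot

A 6-joint arm with a two-finger parallel gripper is mounted at the origin on a cart in front of the work surface, level with it; the furniture and walls round the work are solid. World frame = base frame: x ahead of the robot, y to its left, z up, the work surface at z = 0. Lengths are in m, angles in rad, forces in N, time in s.
With the tool pointing down it reaches from about 0.375 to 0.975 m from the base axis. Payload 3.8 kg.
Tool frame: the origin (TCP) lies midway between the tips of the shut fingers; the grasp point (between the pads) lies 19 mm behind it; z points along the fingers, y is the line along which they close (so a half turn about z gives the same grasp; the last joint's range is limited). The gripper opens to 88 mm and grips with 3 to 60 N. Pads are 18 mm wide; open, the fingers measure 123 mm over their backs; the gripper's body (75 mm by 187 mm) begins 45 mm behind the grasp point.
Start: joints at [1.253, 0.264, 1.604, -0, 1.274, -0.037], TCP at [0.187, 0.649, 0.218] pointing down, gripper open.
Joint ranges: [-2.63, 2.63], [-0.94, 2.18], [0.31, 2.57], [-1.31, 4.45], [0, 2.66], [-2.55, 2.55]. Speed limits (rad/s): [2.57, 2.57, 3.14, 3.14, 3.14, 3.14].

## Interface

Orientations are given as a rotation vector (axis times angle).
In Python, from cell import manip, inverse_kinematics, cams, order gives the robot as it stands. Calls block until the motion is done:
- manip.move_pose(position, orientation): joint-space move of the TCP to a pose.
- manip.move_linear(position, rate=0.15, rot=None): straight line of the TCP; rot=None keeps the orientation; rate is the mean speed in m/s.
- manip.set_joints(angles): joint-space move.
- manip.set_gripper(opening, force=None): finger opening in m; force is the grip in N (None keeps the last); returns when the fingers have stopped.
- manip.dwell(seconds).
- inverse_kinematics(position, orientation): joint angles nearest the present ones, or None.
- manip.state(): the state.
- cams.capture(name): name is "side" or "top" or "wrist"; returns a dict with "image" (420x560x3 uint8, blue, green, red), "z_map" (420x560 float32, m along the optical axis (not along the pixel's ray), 0 where there is no reading), "intrinsics" (3x3 intrinsics, pixels), "k1" (the pictures are not rectified: a ray, as slopes to the right and down, at radius r is drawn at 1 + k1 r^2 times it, then the intrinsics apply), "position" and "orientation" of the camera in the world; the wrist camera has in their place "T_tool_cam" (4x4, takes a point from camera to tool coordinates, whose origin is the TCP and whose axes are the flange's). Camera axes: x right, y down, z forward; pixel columns grow to the right and rows downward; lengths in m; the calibration is good to about 2 mm. A picture is of the moment at which its call begins: read the wrist's pose just before it.
A pose or a line that the arm cannot do raises manip.IKError and nothing moves.
- order.close_job(): hands the job in; it is judged then, once.
The state is a dict: "clock": time; "joint_pos": joint angles; "joint_velocities": joint speeds; "tau": joint torques, N m; "tool_pos": TCP position; "tcp_rot": TCP orientation; "contact_force": force on the tool from outside, world axes, zero at the start; "moment": the same for the moment, N m; "gripper_width": finger opening in m; "grasp_force": force on a finger pad.
Only numpy, scipy, OpenCV 4.12 (cv2) and the standard library are available. Lean on these libraries where they do the work, as an engineer would, in place of code of your own. Each camera call takes 0.05 s, during which the arm holds its last target. There are 200 camera calls.

## Working session

There is one attempt and no reset: what is moved stays moved. The work goes in short steps, each a Python script; the robot and the scene stay as the last script left them, time stands still between calls to the robot, and variables do not carry over. Pictures are saved under pics/ and viewed, at most 10 in all, crops included, and the job is handed in when it is done.

```bash
ls; mkdir -p pics
cat > h.py <<'E'
import numpy as np, cv2
from scipy.spatial.transform import Rotation as R
from cell import manip, inverse_kinematics, cams, order
def cap(name):
    s=manip.state(); d=cams.capture(name)
    if name=="wrist":
        T=np.eye(4); T[:3,:3]=R.from_rotvec(s["tcp_rot"]).as_matrix(); T[:3,3]=s["tool_pos"]
        d["T"]=T@np.array(d["T_tool_cam"])
    else:
        o=np.array(d["orientation"]); T=np.eye(4)
        T[:3,:3]=o if o.shape==(3,3) else R.from_rotvec(o).as_matrix(); T[:3,3]=d["position"]; d["T"]=T
    return d
def slopes(d,uv):
    K=np.array(d["intrinsics"]); uv=np.asarray(uv,float).reshape(-1,1,2)
    return cv2.undistortPoints(uv,K,np.array([d["k1"],0,0,0.]),)[:,0]
def ray(d,uv):
    s=slopes(d,uv); v=np.c_[s,np.ones(len(s))]@d["T"][:3,:3].T
    return d["T"][:3,3],v
def onplane(d,uv,z):
    o,v=ray(d,uv); return o+v*((z-o[2])/v[:,2])[:,None]
def cloud(d):
    z=d["z_map"]; h,w=z.shape; u,v=np.meshgrid(np.arange(w),np.arange(h))
    o,r=ray(d,np.c_[u.ravel(),v.ravel()]); P=o+r*z.reshape(-1,1); P[z.ravel()==0]=np.nan
    return P.reshape(h,w,3)
def save(d,name): cv2.imwrite(f"pics/{name}.png",d["image"])
E
python3 - <<'E'
from h import *
for n in("top","side"):
    d=cap(n); save(d,n+"0"); print(n,d["orientation"],d["position"],d["intrinsics"],d["k1"],(d["z_map"]>0).mean())
E
```

```text
pics
top [-2.14918283  2.16817956 -0.15792626] [ 0.40476541 -0.00973538  1.15396122] [[420.22317533   0.         278.65715713]
 [  0.         420.22317533 208.6362994 ]
 [  0.           0.           1.        ]] -0.0965620388641342 0.995969387755102
side [-0.27883077  2.54000617 -1.65737651] [0.35518179 1.09952033 0.59217236] [[406.5894959    0.         275.31959828]
 [  0.         406.5894959  215.00081636]
 [  0.           0.           1.        ]] 0.023331532455244382 0.9960246598639456
```

View pics/top0.png

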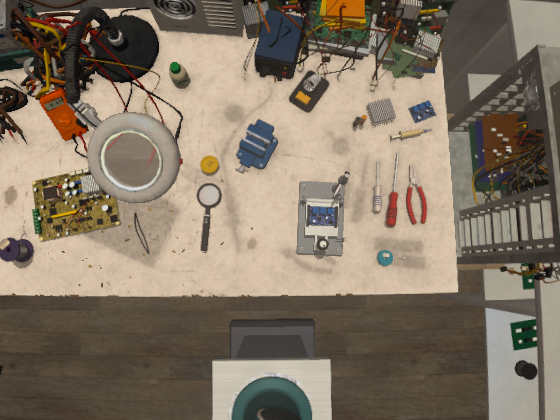

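View pics/side0.png

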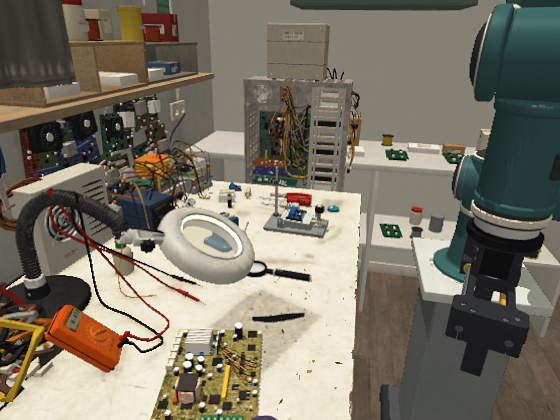

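The top view shows the stage at (321,218), with its knob at (321,243) and the post at about (342,182). The loupe's lens is at (209,195) and its handle runs to (205,250). The tin is at (209,165), the reel at (385,258) and the tweezers at (141,233). The side view agrees. Next I take coarse positions and look from the wrist.

Run:
```python
from h import *
d=cap("top")
k=onplane(d,[[321,243]],.086)[0]; print("knob",k)
print("lens,handle end",onplane(d,[[209,195],[205,250]],.007))
print("base corners",onplane(d,[[302,182],[347,182],[297,254],[343,254]],.014))
print("tin,reel,tw",onplane(d,[[209,165],[385,258],[141,233]],.01))
manip.set_gripper(0.06)
down=R.from_matrix(np.array([[1,0,0],[0,-1,0],[0,0,-1.]]))
print(R.from_rotvec(manip.state()["tcp_rot"]).as_matrix().round(2), np.array(cap("wrist")["T_tool_cam"]).round(3))
# view over the stage
p=[k[0]-0.02,k[1],0.36]
for a in (0,180,90,-90):
    r=(R.from_euler('z',a,degrees=True)*down).as_rotvec(); q=inverse_kinematics(p,r); print(a,None if q is None else np.round(q,2))
```

```text
knob [ 0.45846788 -0.13138065  0.086     ]
lens,handle end [[0.597686   0.16683517 0.007     ]
 [0.44604905 0.17604941 0.007     ]]
base corners [[ 0.63091182 -0.09075714  0.014     ]
 [ 0.6301896  -0.21585964  0.014     ]
 [ 0.43303313 -0.07390233  0.014     ]
 [ 0.43161155 -0.19884944  0.014     ]]
tin,reel,tw [[ 0.68204552  0.16760726  0.01      ]
 [ 0.41923368 -0.31494433  0.01      ]
 [ 0.49323166  0.35284251  0.01      ]]
[[-0.96  0.28  0.  ]
 [ 0.28  0.96  0.  ]
 [ 0.    0.   -1.  ]] [[-0.001 -0.966 -0.259  0.067]
 [ 1.    -0.001 -0.002  0.001]
 [ 0.002 -0.259  0.966 -0.165]
 [ 0.     0.     0.     1.   ]]
0 [-0.35 -0.21  1.84 -0.    1.52  1.23]
180 [-0.35 -0.21  1.84  0.    1.52 -1.92]
90 [-0.35 -0.21  1.84 -0.    1.52 -0.35]
-90 None
```

Run:
```python
from h import *
down=R.from_matrix(np.diag([1,-1,-1.]))
yaw=-0.085
manip.move_pose([0.58,-0.145,0.33],(R.from_euler('z',yaw)*down).as_rotvec())
d=cap("wrist"); np.save("w1.npy",d,allow_pickle=True)
im=d["image"]; save(d,"w1")
print(manip.state()["clock"], manip.state()["joint_pos"])
P=cloud(d); print(np.nanpercentile(P[...,2],[1,5,50,95,99]))
```

```text
3.9583 [-2.85445020e-01  6.98763295e-02  1.62527886e+00  1.70554502e-04
  1.44664658e+00  1.36909183e+00]
[-7.60924041e-01 -3.63218616e-03 -1.38551197e-04  4.47253300e-01
  4.50632843e-01]
```

View pics/w1.png

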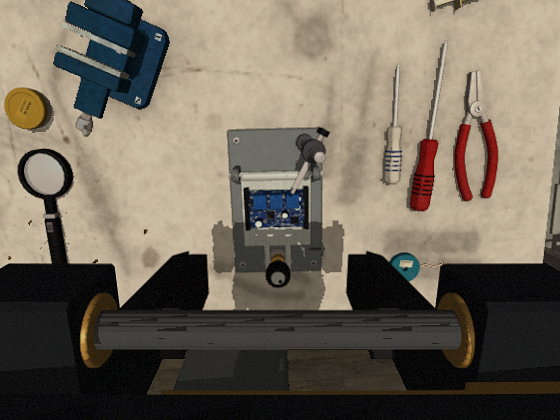

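The wrist view shows the knob at (278,272), the board around (277,208), the collar at (310,155) and the pointer tip at about (293,192). Next I fit the knob and the plate slope from depth, and make an enlarged crop.

Run:
```python
from h import *
d=np.load("w1.npy",allow_pickle=True).item(); P=cloud(d); Z=P[...,2]
def blob(x0,x1,y0,y1,za,zb):
    m=np.zeros(Z.shape,bool); m[y0:y1,x0:x1]=True; m&=(Z>za)&(Z<zb); return m
m=blob(255,305,245,300,.079,.095); q=P[m]; print("knob",m.sum(),np.median(q,0),q.min(0),q.max(0))
c,r=cv2.minEnclosingCircle(q[:,:2].astype(np.float32)); print("circle",c,r)
m=blob(215,335,115,285,.008,.020); rect=cv2.minAreaRect(P[m][:,:2].astype(np.float32)); print("base",rect,np.median(Z[m]))
m=blob(215,350,115,285,.1,.30); print("post/pointer z pct",np.percentile(Z[m],[1,10,50,90,99]))
vs,us=np.where(m&(np.arange(420)[:,None]>175)); print(np.c_[us,vs,Z[vs,us]*1000].astype(int)[-15:].tolist())
crop=cv2.resize(d["image"][115:295,215:345],None,fx=4.4,fy=3.3*1,interpolation=cv2.INTER_CUBIC); crop=cv2.resize(d["image"][115:295,215:345],None,fx=3.3,fy=3.3,interpolation=cv2.INTER_CUBIC); cv2.imwrite("pics/c1.png",crop)
```

```text
knob 430 [ 0.4572747  -0.13454223  0.08428024] [ 0.43964589 -0.14926087  0.07902052] [ 0.47030325 -0.11953364  0.08761543]
circle (0.45527249574661255, -0.13456320762634277) 0.015814080834388733
base ((0.5301892757415771, -0.13898535072803497), (0.12423504143953323, 0.19953639805316925), 86.6186752319336) 0.01248980943968131
post/pointer z pct [0.13508583 0.13772519 0.1432518  0.19200686 0.19361834]
[[295, 189, 139], [296, 189, 137], [292, 190, 136], [293, 190, 137], [294, 190, 137], [295, 190, 136], [291, 191, 137], [292, 191, 139], [293, 191, 137], [294, 191, 138], [291, 192, 137], [292, 192, 138], [293, 192, 137], [294, 192, 137], [293, 193, 136]]
```

View pics/c1.png

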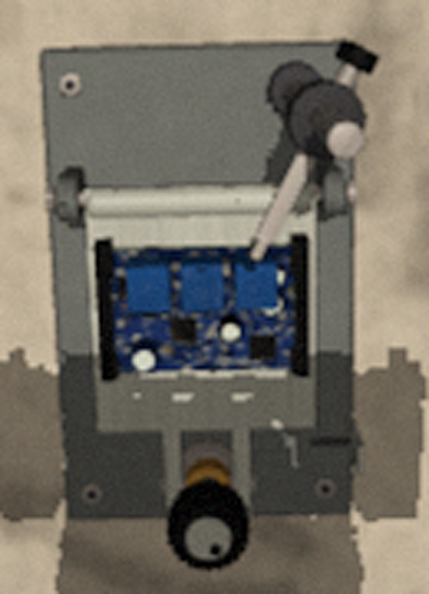

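Run:
```python
from h import *
d=np.load("w1.npy",allow_pickle=True).item(); P=cloud(d); Z=P[...,2]
k=np.array([.4555,-.1346])
tip=onplane(d,[[292.5,193.5]],.136)[0]; chip=onplane(d,[[270.8,215]],.045)[0]
print("tip",tip,"chip",chip,"d",np.linalg.norm(tip[:2]-chip[:2]),"tip-knob",np.linalg.norm(tip[:2]-k),"chip-depth",P[215,271])
# plate slope from the bare aluminium in front and behind the board
c=np.array([.5302,-.139]); y=-.059; Rz=np.array([[np.cos(y),-np.sin(y)],[np.sin(y),np.cos(y)]])
S=(P[...,:2]-c)@Rz
for n,v0,v1,u0,u1 in(("rear",179,188,245,285),("front",231,243,248,308)):
    a=np.dstack([S,Z])[v0:v1,u0:u1].reshape(-1,3); a=a[(a[:,2]>.02)&(a[:,2]<.06)]; print(n,np.median(a,0),len(a))
fl=P[(Z<.005)&(Z>-.01)]; print("floor",np.median(fl[:,2]))
down=R.from_matrix(np.diag([1,-1,-1.]))
for a in np.arange(0,2*np.pi,.3):
    q=inverse_kinematics([.4555,-.1346,.062],(R.from_euler('z',a)*down).as_rotvec())
    if q is not None and abs(q[5])>1.9: print(round(a,2),np.round(q,2))
```

```text
tip [ 0.56838196 -0.15807456  0.136     ] chip [ 0.52327639 -0.13089079  0.045     ] d 0.052663746703259795 tip-knob 0.1152969738461708 chip-depth [ 0.52317628 -0.13113306  0.0447115 ]
rear [0.03322431 0.01436889 0.04101444] 358
front [-0.03924768 -0.00053521  0.03671439] 714
floor -0.0013183785112094726
3.3 [-0.34  0.04  2.17 -0.    0.93 -2.07]
3.6 [-0.34  0.04  2.17 -0.    0.93 -2.37]
5.1 [-0.34  0.04  2.17  0.    0.93  2.41]
5.4 [-0.34  0.04  2.17  0.    0.93  2.11]
```

Run:
```python
from h import *
down=R.from_matrix(np.diag([1,-1,-1.]))
rot=(R.from_euler('z',3.5)*down).as_rotvec()
manip.move_pose([.4555,-.1346,.23],rot)
manip.move_linear([.4555,-.1346,.063],rate=.12)
print(np.round(manip.state()["joint_pos"],3))
manip.set_gripper(0.0,force=30); s=manip.state(); print(s["gripper_width"],s["grasp_force"],s["contact_force"],s["tool_pos"])
q=np.array(s["joint_pos"])
for f in (1.85,3.7):
    t=q.copy(); t[5]+=f; manip.set_joints(t); s=manip.state(); print(s["clock"],s["joint_pos"][5],s["moment"],s["contact_force"])
manip.set_gripper(0.06); manip.move_linear([.4555,-.1346,.20],rate=.2)
manip.move_pose([0.56,-0.14,0.27],(R.from_euler('z',-.059)*down).as_rotvec())
d=cap("wrist"); np.save("w2.npy",d,allow_pickle=True); save(d,"w2")
print(manip.state()["clock"])
```

```text
[-0.34   0.04   2.169  0.     0.931 -2.269]
0.00023161620838405638 6.837797017760749 [-3.35441297  2.33481691 13.09743212] [ 0.45722066 -0.13488821  0.06551335]
11.1333 -0.4198222711123403 [-0.19175923  0.04390018  0.03184334] [ 0.10907313 -1.25930598 -0.37895745]
12.7583 1.4303391110849717 [-0.17811654  0.17818398 -0.02598504] [-0.41094482 -0.49970085  1.85749794]
15.175
```

View pics/w2.png

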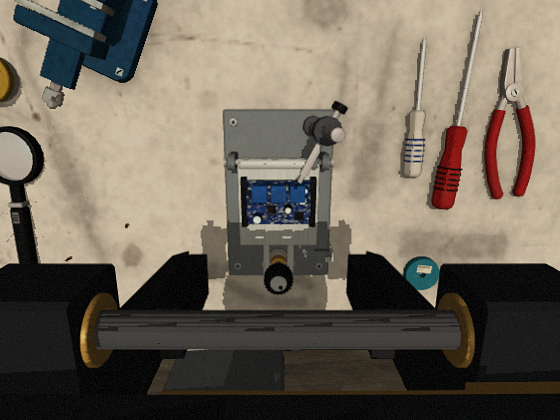

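The gripper shut completely, so it missed the knob. The knob now shows at (278,278) in this view. I'll re-measure it from the top disc by ray, and check the depth as well.

Run:
```python
from h import *
for f in("w1","w2"):
    d=np.load(f+".npy",allow_pickle=True).item(); P=cloud(d); Z=P[...,2]
    g=cv2.cvtColor(d["image"],cv2.COLOR_BGR2GRAY)
    sub=(slice(245,305),slice(250,308))
    H=Z[sub]; m=(H>.07)&(H<.1)&(g[sub]<60)|((H>.08)&(H<.1)); vs,us=np.where(m); us+=250; vs+=245
    print(f,"px bbox",us.min(),us.max(),vs.min(),vs.max(), "disc z",Z[278,278],P[278,278])
    for v in range(vs.min(),vs.max()+1,2): print(v,np.round(P[v,278]*1000,1).tolist(),g[v,278])
    h=np.hypot(*(P[...,:2]-[.4555,-.1346]).transpose(2,0,1))
    c=np.array([.5302,-.139]); y=-.059; Rz=np.array([[np.cos(y),-np.sin(y)],[np.sin(y),np.cos(y)]]); S=(P[...,:2]-c)@Rz
    for n,a,b in(("rear",.026,.036),("front",-.048,-.036)):
        mm=(S[...,0]>a)&(S[...,0]<b)&(abs(S[...,1])<.025)&(Z>.02)&(Z<.05); print(n,np.median(S[mm][:,0]),np.median(Z[mm]),mm.sum())
print(manip.state()["gripper_width"], manip.state()["tool_pos"])
t=cap("top"); cv2.imwrite("pics/t2.png",cv2.resize(t["image"][170:270,280:400],None,fx=5,fy=5,interpolation=cv2.INTER_CUBIC))
```

```text
w1 px bbox 266 290 261 287 disc z 0.08514824291959822 [ 0.45437764 -0.13412634  0.08514824]
261 [470.4, -135.5, 70.4] 7
263 [470.8, -135.5, 77.8] 0
265 [469.9, -135.4, 81.9] 10
267 [467.7, -135.3, 82.7] 6
269 [466.0, -135.1, 84.8] 15
271 [463.3, -134.9, 84.5] 33
273 [461.0, -134.7, 85.2] 98
275 [458.5, -134.5, 85.5] 103
277 [455.0, -134.2, 83.7] 103
279 [453.1, -134.0, 85.2] 100
281 [450.2, -133.8, 84.7] 78
283 [447.3, -133.5, 84.1] 98
285 [444.2, -133.3, 83.4] 13
287 [439.6, -132.9, 79.5] 27
rear 0.030814715569815045 0.040871262741338565 303
front -0.04187730606501847 0.036497642156480714 317
w2 px bbox 264 293 264 294 disc z 0.08369021998086235 [ 0.45992788 -0.13390977  0.08369022]
264 [469.0, -134.5, 68.3] 1
266 [468.8, -134.5, 73.3] 0
268 [468.9, -134.5, 78.7] 4
270 [468.5, -134.4, 82.8] 0
272 [466.8, -134.3, 84.0] 9
274 [464.8, -134.2, 84.6] 7
276 [462.4, -134.1, 84.3] 86
278 [459.9, -133.9, 83.7] 101
280 [458.4, -133.8, 85.2] 99
282 [456.2, -133.7, 85.3] 103
284 [453.6, -133.5, 84.7] 100
286 [451.7, -133.4, 85.5] 90
288 [448.9, -133.2, 84.3] 79
290 [446.7, -133.1, 84.6] 109
292 [444.5, -133.0, 84.8] 6
294 [439.6, -132.7, 79.9] 44
rear 0.03113194621501953 0.04079616271135378 400
front -0.04192505012580924 0.03668722532488644 419
0.059882636904389525 [ 0.55768581 -0.13953015  0.26705562]
```

Run:
```python
from h import *
down=R.from_matrix(np.diag([1,-1,-1.]))
rot=(R.from_euler('z',3.5)*down).as_rotvec()
manip.move_pose([.4555,-.1342,.20],rot)
manip.move_linear([.4555,-.1342,.064],rate=.15)
s=manip.state(); print(s["clock"],s["tool_pos"],s["gripper_width"],s["contact_force"])
d=cap("wrist"); a=d["image"]; b=cap("side")["image"][170:270,230:380]
cv2.imwrite("pics/k3.png",np.vstack([cv2.resize(a,(480,360)),cv2.resize(b,(480,240),interpolation=cv2.INTER_CUBIC)]))
```

```text
19.3083 [ 0.45633722 -0.13448178  0.06482878] 0.05986320587613701 [0.32682425 0.30588318 0.7951329 ]
```

View pics/k3.png

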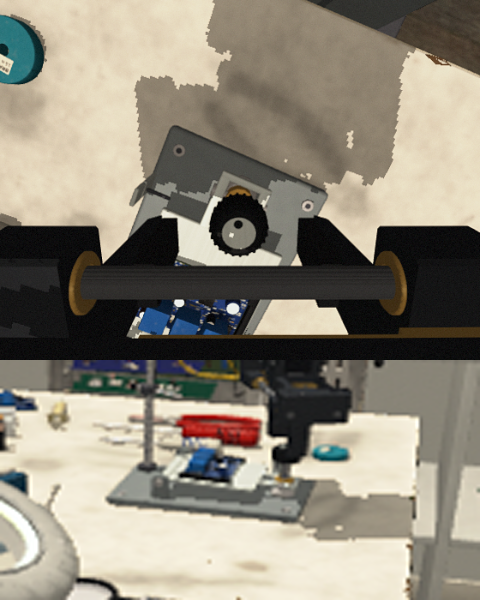

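The knob is centred between the fingers, at (238,222) in the upper panel, so the pose is right. I'll close gradually and watch the width.

Run:
```python
from h import *
def show(t):
    s=manip.state(); print(t,round(s["clock"],2),"w",round(s["gripper_width"],4),"f",round(s["grasp_force"],1),np.round(s["contact_force"],1),np.round(s["tool_pos"],4),np.round(s["moment"],2))
for w in(.036,.031,.028,.026):
    manip.set_gripper(w,force=15); show(w)
d=cap("wrist"); save(d,"k4")
```

```text
0.036 19.94 w 0.036 f 0.0 [ 0.1  0.1 -0.4] [ 0.4555 -0.1342  0.064 ] [0.02 0.01 0.01]
0.031 20.23 w 0.0311 f 0.0 [ 0.2  0.1 -0.4] [ 0.4555 -0.1342  0.064 ] [ 0.08 -0.02 -0.  ]
0.028 20.49 w 0.0281 f 0.0 [-0.8  0.1  0.2] [ 0.4555 -0.1342  0.064 ] [ 0.04 -0.01 -0.03]
0.026 20.73 w 0.026 f 0.0 [-0.5  0.4  0.5] [ 0.4555 -0.1342  0.064 ] [ 0.05  0.06 -0.04]
```

View pics/k4.png

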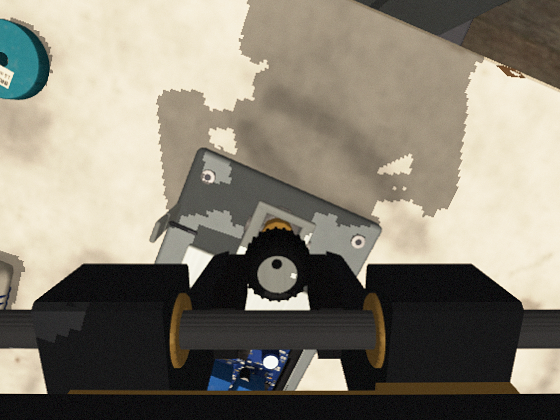

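The fingers look in line with the knob at (278,272), yet there is no contact at a 26 mm opening. The depth cloud will show where the fingertips really are relative to the knob.

Run:
```python
from h import *
s=manip.state(); d=cap("wrist"); P=cloud(d); T=np.array(d["T_tool_cam"])
Q=(P-np.array(s["tool_pos"]))@R.from_rotvec(s["tcp_rot"]).as_matrix()
print(np.array(d["intrinsics"])[0,0], s["tool_pos"],s["tcp_rot"])
for v in(256,264,272,280,288,296,304):
    print(v,[ (u,)+tuple((Q[v,u]*1000).round().astype(int)) for u in(215,228,238,246,252,278,304,312,320,335,345)])
```

```text
367.01173687135525 [ 0.45550702 -0.13418266  0.06399465] [-5.59928531e-01  3.09127172e+00  3.54170510e-05]
256 [(215, np.int64(11), np.int64(-24), np.int64(-25)), (228, np.int64(9), np.int64(-19), np.int64(-22)), (238, np.int64(9), np.int64(-15), np.int64(-22)), (246, np.int64(9), np.int64(-12), np.int64(-22)), (252, np.int64(8), np.int64(-10), np.int64(-20)), (278, np.int64(9), np.int64(1), np.int64(-21)), (304, np.int64(8), np.int64(12), np.int64(-19)), (312, np.int64(9), np.int64(16), np.int64(-21)), (320, np.int64(9), np.int64(19), np.int64(-22)), (335, np.int64(11), np.int64(25), np.int64(-26)), (345, np.int64(-20), np.int64(44), np.int64(51))]
264 [(215, np.int64(11), np.int64(-23), np.int64(-35)), (228, np.int64(10), np.int64(-18), np.int64(-31)), (238, np.int64(9), np.int64(-14), np.int64(-31)), (246, np.int64(7), np.int64(-12), np.int64(-25)), (252, np.int64(5), np.int64(-10), np.int64(-19)), (278, np.int64(6), np.int64(1), np.int64(-22)), (304, np.int64(5), np.int64(12), np.int64(-21)), (312, np.int64(9), np.int64(15), np.int64(-30)), (320, np.int64(9), np.int64(18), np.int
[... 2345 characters left out ...]
(9), np.int64(20), np.int64(-57)), (345, np.int64(10), np.int64(23), np.int64(-59))]
304 [(215, np.int64(9), np.int64(-18), np.int64(-62)), (228, np.int64(10), np.int64(-14), np.int64(-63)), (238, np.int64(0), np.int64(-13), np.int64(-46)), (246, np.int64(-40), np.int64(-17), np.int64(26)), (252, np.int64(-40), np.int64(-14), np.int64(26)), (278, np.int64(-40), np.int64(1), np.int64(26)), (304, np.int64(-40), np.int64(17), np.int64(27)), (312, np.int64(-3), np.int64(14), np.int64(-39)), (320, np.int64(10), np.int64(14), np.int64(-63)), (335, np.int64(9), np.int64(19), np.int64(-62)), (345, np.int64(10), np.int64(22), np.int64(-64))]<stdin>:6: RuntimeWarning: invalid value encountered in cast
```

The pads sit at ±13–14 mm and bracket the centred knob, so contact must be close. I'll keep closing in small steps.

Run:
```python
from h import *
def show(t):
    s=manip.state(); print(t,round(s["clock"],2),"w",round(s["gripper_width"],4),"f",round(s["grasp_force"],1),np.round(s["contact_force"],1),np.round(s["tool_pos"],4),np.round(s["moment"],2))
for w in(.024,.021):
    manip.set_gripper(w,force=15); show(w)
d=cap("wrist"); P=cloud(d); s=manip.state()
Q=(P-np.array(s["tool_pos"]))@R.from_rotvec(s["tcp_rot"]).as_matrix()
q=Q.reshape(-1,3); q=q[np.isfinite(q).all(1)]
m=(abs(q[:,0])<25)&0 if 0 else (np.abs(q[:,0])<.02)&(np.abs(q[:,1])<.016)&(q[:,2]<-.017)&(q[:,2]>-.024)
print("knob top tool xyz range",q[m].min(0).round(4),q[m].max(0).round(4))
m=(np.abs(q[:,0])<.012)&(q[:,2]<-.032)&(q[:,2]>-.04)&(np.abs(q[:,1])<.03); print("finger inner y",np.abs(q[m][:,1]).min())
```

```text
0.024 21.07 w 0.0241 f 0.9 [ 0.1 -0.8  0.5] [ 0.4555 -0.1342  0.064 ] [-0.01  0.01 -0.04]
0.021 21.33 w 0.0209 f 3.2 [-2.8 -1.5  6.9] [ 0.4563 -0.135   0.0651] [-0.23  0.37  0.02]
knob top tool xyz range [-0.0122 -0.016  -0.024 ] [ 0.0153  0.0159 -0.017 ]
finger inner y 0.009202435903462777
```

At 24 mm there is contact with an upward push. In the cloud, the visible finger ends about 20 mm behind the nominal TCP, so the tips only ride on the knob's top chamfer. I'll lower the tool 10 mm with force checks and close again.

Run:
```python
from h import *
def show(t):
    s=manip.state(); print(t,round(s["clock"],2),"w",round(s["gripper_width"],4),"f",round(s["grasp_force"],1),np.round(s["contact_force"],1),np.round(s["tool_pos"],4),np.round(s["moment"],2)); return s
manip.set_gripper(.05,force=20)
for z in(.058,.054):
    manip.move_linear([.4555,-.1342,z],rate=.05); s=show(z)
manip.set_gripper(.026); s=show("close")
if s["gripper_width"]>.0275:
    manip.set_gripper(0,force=30); s=show("grip")
```

```text
0.058 22.24 w 0.0501 f 0.0 [ 1.4 -0.3  0.3] [ 0.4549 -0.134   0.0574] [ 0.05 -0.    0.01]
0.054 22.49 w 0.0499 f 0.0 [-0.3  0.2 -0.4] [ 0.4552 -0.1341  0.0537] [0.04 0.02 0.01]
close 22.96 w 0.028 f 20.0 [ 0.1 -0.1  0.1] [ 0.4556 -0.1342  0.0541] [0.03 0.06 0.05]
grip 23.18 w 0.0275 f 30.0 [0.6 0.5 1.2] [ 0.4556 -0.1342  0.0541] [ 0.08 -0.01  0.01]
```

```bash
cat >> h.py <<'E'
def show(t):
    s=manip.state(); print(t,round(s["clock"],2),"w",round(s["gripper_width"],4),"f",round(s["grasp_force"],1),np.round(s["contact_force"],1),np.round(s["tool_pos"],4),np.round(s["moment"],2)); return s
C=np.array([.5302,-.139]); YAW=-.059
def tilt(d):
    P=cloud(d); Z=P[...,2]; Rz=np.array([[np.cos(YAW),-np.sin(YAW)],[np.sin(YAW),np.cos(YAW)]]); S=(P[...,:2]-C)@Rz; r=[]
    for a,b in((.026,.036),(-.048,-.036)):
        m=(S[...,0]>a)&(S[...,0]<b)&(abs(S[...,1])<.025)&(Z>.02)&(Z<.055); r+=[np.median(S[m][:,0]),np.median(Z[m])]
    return r,(r[3]-r[1])/(r[0]-r[2])
down=R.from_matrix(np.diag([1,-1,-1.]))
E
python3 - <<'E'
from h import *
print(tilt(np.load("w2.npy",allow_pickle=True).item()))
q=np.array(manip.state()["joint_pos"]); print(q[5])
q[5]+=3.65; manip.set_joints(q); show("turned")
manip.set_gripper(.05); show("open")
manip.move_linear([.4555,-.1342,.19],rate=.25)
manip.move_pose([0.56,-0.14,0.27],(R.from_euler('z',-.059)*down).as_rotvec())
manip.dwell(.2); d=cap("wrist"); np.save("w3.npy",d,allow_pickle=True); print(tilt(d)); show("")
cv2.imwrite("pics/w3.png",np.hstack([cv2.resize(d["image"][100:300,210:350],None,fx=2.8,fy=2.8,interpolation=cv2.INTER_CUBIC),cv2.resize(d["image"][150:350,0:140],None,fx=2.8,fy=2.8,interpolation=cv2.INTER_CUBIC)]))
E
```

```text
([np.float64(0.03113194621501953), np.float64(0.04079616271135378), np.float64(-0.04192505012580924), np.float64(0.03668722532488644)], np.float64(-0.05624290064291911))
-2.268134067200955
turned 26.23 w 0.0275 f 30.0 [-5.2 -1.6  5.5] [ 0.4548 -0.1343  0.0541] [-0.26  1.03  0.02]
open 26.75 w 0.0498 f 0.0 [ 0.4 -0.   0.4] [ 0.4558 -0.1341  0.0541] [0.03 0.14 0.01]
([np.float64(0.030591964280593582), np.float64(0.0416478067936617), np.float64(-0.04194261116267853), np.float64(0.041664786745038485)], np.float64(0.00023409458555475937))
 28.28 w 0.0497 f 0.0 [-0.3 -0.  -0. ] [ 0.5581 -0.1398  0.2684] [-0.03  0.17 -0.  ]
```

View pics/w3.png

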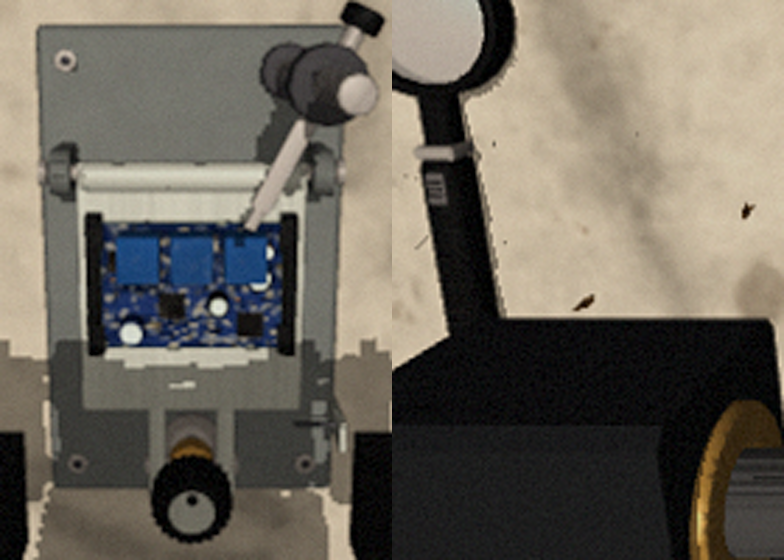

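The plate now measures level, with a slope of 0.0002 rad. The left chip is at about (271,209) and the pointer tip at (299,181) in the full frame; the loupe shows at left. I'll check the depth bias against the base plate, then locate the loupe from above.

Run:
```python
from h import *
d=np.load("w3.npy",allow_pickle=True).item(); P=cloud(d); Z=P[...,2]
Rz=np.array([[np.cos(YAW),-np.sin(YAW)],[np.sin(YAW),np.cos(YAW)]]); S=(P[...,:2]-C)@Rz
m=(abs(S[...,0])<.097)&(abs(S[...,1])<.059)&(Z<.018)&(Z>.006)
A=np.c_[S[m],np.ones(m.sum())]; print("base plane",np.linalg.lstsq(A,Z[m],rcond=None)[0],"y frames")
m=(Z>.008)&(Z<.020)&(abs(S[...,0])<.12)&(abs(S[...,1])<.08); print("base rect",cv2.minAreaRect(P[m][:,:2].astype(np.float32)))
chip=onplane(d,[[271.4,209.3]],.047)[0]; tip=onplane(d,[[299.0,181.2]],.137)[0]
sub=Z[176:184,296:303]; print("chip",chip,P[209,271],"tip",tip,np.linalg.norm(tip[:2]-chip[:2]))
mm=(Z>.11)&(Z<.16); vs,us=np.where(mm&(np.arange(420)[:,None]>150)&(np.arange(560)>280)&(np.arange(560)<335))
for v in range(150,184,4): print(v,us[vs==v].tolist()[:1],us[vs==v].tolist()[-1:],np.median(Z[v,us[vs==v]]) if (vs==v).any() else None)
manip.move_pose([0.59,0.17,0.27],(R.from_euler('z',-.06)*down).as_rotvec())
manip.dwell(.2); d=cap("wrist"); np.save("w4.npy",d,allow_pickle=True); save(d,"w4")
g=cv2.cvtColor(d["image"],cv2.COLOR_BGR2GRAY); P=cloud(d); Z=P[...,2]
mk=((g<70)&(Z<.03)&(Z>-.01)).astype(np.uint8); 
cs,h=cv2.findContours(mk,cv2.RETR_CCOMP,cv2.CHAIN_APPROX_NONE)
for i,c in enumerate(cs):
    if cv2.contourArea(c)>300:
        w=onplane(d,c[:,0],.014 if h[0][i][3]<0 else .010)[:,:2].astype(np.float32); print(i,h[0][i][3],cv2.contourArea(c),cv2.boundingRect(c),cv2.minAreaRect(w),cv2.minEnclosingCircle(w))
```

```text
base plane [-0.00110841 -0.00123639  0.01266143] y frames
base rect ((0.5297850370407104, -0.13879749178886414), (0.12411447614431381, 0.19746790826320648), 86.61258697509766)
chip [ 0.52350205 -0.13072045  0.047     ] [ 0.5242509  -0.13035593  0.0484877 ] tip [ 0.56925203 -0.1575323   0.137     ] 0.05302769251684333
150 [] [] None
154 [310] [317] 0.13777407100822583
158 [308] [315] 0.13790342788227863
162 [305] [313] 0.13769180009506626
166 [303] [311] 0.1384450493965762
170 [301] [309] 0.1376813224050743
174 [301] [307] 0.13806017669210857
178 [299] [303] 0.1390206700335882
182 [] [] None
56 -1 933.5 (268, 219, 16, 72) ((0.4894365966320038, 0.17814147472381592), (0.017974238842725754, 0.09334450215101242), 84.81269836425781) ((0.4895658791065216, 0.17727911472320557), 0.04701912775635719)
65 -1 965.0 (493, 164, 25, 91) ((0.5293680429458618, -0.09999895095825195), (0.11335816979408264, 0.027970928698778152), 5.86968469619751) ((0.5290548801422119, -0.0969521701335907), 0.05683795362710953)
68 -1 2691.0 (248, 139, 58, 75) ((0.5890501141548157, 0.16597416996955872), (0.082053877413272
[... 229 characters left out ...]
, 42.00057601928711) ((0.595824658870697, 0.16909314692020416), 0.029585592448711395)
74 -1 449.0 (473, 123, 26, 140) ((0.548292875289917, -0.07405871152877808), (0.005655558779835701, 0.16749025881290436), 86.43407440185547) ((0.5482608079910278, -0.07446873188018799), 0.08386541903018951)
79 -1 307.5 (394, 69, 25, 27) ((0.6792933344841003, 0.022876489907503128), (0.01450982503592968, 0.029407083988189697), 62.34925079345703) ((0.679416298866272, 0.022602327167987823), 0.016141081228852272)
85 -1 1725.5 (339, 0, 54, 81) ((0.729145348072052, 0.06628695875406265), (0.037036117166280746, 0.07799389213323593), 62.88283157348633) ((0.7258120179176331, 0.061257991939783096), 0.040165748447179794)
```

View pics/w4.png

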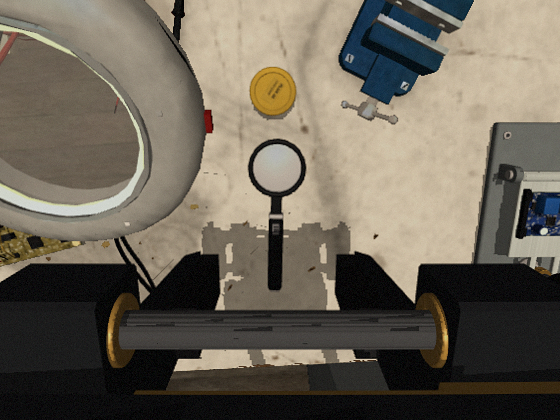

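The loupe's lens is at (277,168), its handle runs from (277,195) to (276,290), and the lamp ring is at upper left. The fits agree with the given sizes: the hole is round, the handle 18 × 93 mm and 107 mm from the lens. I'll check the lamp's clearance, then grasp with stepped, force-checked lowering.

Run:
```python
from h import *
d=np.load("w4.npy",allow_pickle=True).item(); P=cloud(d).reshape(-1,3)[:420*560]
u=np.tile(np.arange(560),420); v=np.repeat(np.arange(420),560)
m=(P[:,2]>.04)&(v<245)&(u<300)&(P[:,2]<.6); q=P[m]; print("lamp min y per x:",[(round(x,2),q[(abs(q[:,0]-x)<.02)][:,1:].min(0).round(3).tolist()) for x in(.48,.52,.56,.6,.65) if (abs(q[:,0]-x)<.02).any()])
rot=(R.from_euler('z',-.085)*down).as_rotvec(); g=np.array([.4984,.1774])
if q[(q[:,0]<.55)&(q[:,1]<.30)].size==0:
    manip.move_pose([*g,.10],rot)
    for z in(.02,.006,.0,-.004,-.007,-.010):
        manip.move_linear([*g,z],rate=.08 if z>.001 else .03); s=show(z)
        if s["contact_force"][2]>4 or s["tool_pos"][2]-z>.0025: print("contact"); break
```

```text
lamp min y per x: [(0.56, [0.263, 0.126]), (0.6, [0.229, 0.127]), (0.65, [0.213, 0.139])]
0.02 31.67 w 0.0502 f 0.0 [ 0.5 -0.5  0.1] [0.499  0.1776 0.0206] [-0.03  0.11 -0.  ]
0.006 31.99 w 0.0503 f 0.0 [ 0.3  0.2 -0.3] [0.4975 0.1772 0.0051] [-0.02  0.14  0.02]
0.0 32.34 w 0.0498 f 0.0 [ 0.4  0.3 -0.4] [ 4.982e-01  1.773e-01 -2.000e-04] [ 0.01  0.15 -0.02]
-0.004 32.62 w 0.0501 f 0.0 [-0.1  0.1  0.4] [ 0.4982  0.1774 -0.0042] [-0.02  0.14  0.  ]
-0.007 32.88 w 0.0502 f 0.0 [-0.8  0.  -0.1] [ 0.4982  0.1773 -0.0072] [-0.05  0.13 -0.02]
-0.01 33.12 w 0.0503 f 0.0 [-0.2  0.6  0.8] [ 0.4981  0.1773 -0.0103] [-0.01  0.16 -0.01]
```

The TCP is nominally 10 mm below the table with no contact, so the tips do sit well behind it. I'll go a little lower, then grip.

Run:
```python
from h import *
g=np.array([.4984,.1774])
manip.move_linear([*g,-.0135],rate=.03); s=show("low")
manip.set_gripper(.016,force=10); s=show("close")
if s["gripper_width"]>.0165:
    manip.set_gripper(0,force=40); s=show("grip")
    d=cap("wrist"); P=cloud(d); np.save("w5.npy",d,allow_pickle=True)
    manip.move_linear([*g,.03],rate=.06); manip.dwell(.3); s=show("lift")
    d=cap("wrist"); np.save("w6.npy",d,allow_pickle=True); save(d,"w6")
    for f in("w5","w6"):
        d=np.load(f+".npy",allow_pickle=True).item(); g=cv2.cvtColor(d["image"],cv2.COLOR_BGR2GRAY); mk=(g<70).astype(np.uint8)
        cs,h=cv2.findContours(mk,cv2.RETR_CCOMP,cv2.CHAIN_APPROX_NONE)
        for i,c in enumerate(cs):
            if h[0][i][3]>=0 and cv2.contourArea(c)>1500: print(f,cv2.contourArea(c),cv2.boundingRect(c),cv2.fitEllipse(c) if len(c)>5 else 0)
```

```text
low 33.39 w 0.0497 f 0.0 [0.7 0.4 0.1] [ 0.4981  0.1773 -0.0138] [-0.    0.12  0.03]
close 33.98 w 0.018 f 10.0 [-0.3 -0.2  0.8] [ 0.4984  0.1774 -0.0134] [-0.02  0.18 -0.01]
grip 34.19 w 0.0171 f 40.0 [-0.1  0.1  0.9] [ 0.4984  0.1774 -0.0134] [-0.1   0.21  0.01]
lift 35.42 w 0.0176 f 40.0 [-0.2 -0.7 -1.2] [0.4981 0.1773 0.0296] [-0.01  0.21  0.01]
w5 4176.5 (205, 326, 149, 66) ((276.0751647949219, 351.3973388671875), (71.69393920898438, 135.1348114013672), 80.79117584228516)
w6 5704.0 (200, 326, 155, 66) ((277.1153259277344, 355.8871154785156), (74.59436798095703, 145.35116577148438), 90.06097412109375)
```

```bash
cat >> h.py <<'E'
def rim(d):
    T=np.array(d["T_tool_cam"]); g=cv2.cvtColor(d["image"],cv2.COLOR_BGR2GRAY)
    P=cloud(d); Q=(P-d["T"][:3,3])@d["T"][:3,:3]@T[:3,:3].T+T[:3,3]
    m=(g<75)&(abs(np.hypot(Q[...,0]-.098,Q[...,1])-.032)<.006)&(Q[...,0]>.07)&(abs(Q[...,2]+.027)<.012)
    q=Q[m]; q=q[np.abs(q[:,2]-np.median(q[:,2]))<.004]
    A=np.c_[q[:,:2]-[.098,0],np.ones(len(q))]; pl=np.linalg.lstsq(A,q[:,2],rcond=None)[0]
    B=np.c_[2*q[:,:2],np.ones(len(q))]; c=np.linalg.lstsq(B,(q[:,:2]**2).sum(1),rcond=None)[0]
    return len(q),pl.round(4),c[:2].round(4),round(float(np.sqrt(c[2]+c[0]**2+c[1]**2)),4)
E
python3 - <<'E'
from h import *
for f in("w5","w6"): print(f,rim(np.load(f+".npy",allow_pickle=True).item()))
E
```

```text
w5 (3857, array([ 0.0141, -0.0011, -0.0255]), array([ 0.0971, -0.0007]), 0.0304)
w6 (3821, array([ 0.0168, -0.0016, -0.0252]), array([ 0.0971, -0.0007]), 0.0304)
```

The grip is rigid: the rim plane changed by only 0.003 rad on lifting. I'll carry it over at height and come down above the chip.

Run:
```python
from h import *
g=np.array([.4984,.1774]); yaw=-.06; rot=(R.from_euler('z',yaw)*down).as_rotvec()
chip=np.array([.5237,-.1307]); off=np.array([.0971,.0007]); Rz=np.array([[np.cos(yaw),-np.sin(yaw)],[np.sin(yaw),np.cos(yaw)]])
t=chip-Rz@off; print(t)
manip.move_linear([*g,.24],rate=.2); manip.move_pose([*t,.24],rot); show("above")
manip.move_linear([*t,.16],rate=.1); manip.move_linear([*t,.1176],rate=.04); manip.dwell(.4); show("there")
d=cap("wrist"); np.save("w7.npy",d,allow_pickle=True); print(rim(d))
P=cloud(d); Z=P[...,2]
# pointer & rim heights in the same picture
T=np.array(d["T_tool_cam"]); Q=(P-d["T"][:3,3])@d["T"][:3,:3]@T[:3,:3].T+T[:3,3]
m=(abs(P[...,0]-.569)<.012)&(abs(P[...,1]+.1575)<.012)&(Z>.11)&(Z<.17); vs,us=np.where(m); print("near tip",len(us),np.percentile(Z[m],[10,50,90]) if len(us) else 0, (us.min(),us.max(),vs.min(),vs.max()) if len(us) else 0)
print("chip depth guesses")
cv2.imwrite("pics/w7.png",cv2.resize(d["image"][60:280,150:410],None,fx=2.7,fy=2.7,interpolation=cv2.INTER_CUBIC))
```

```text
[ 0.42673275 -0.12557624]
above 37.86 w 0.0174 f 40.0 [-0.  -0.5 -0.3] [ 0.427  -0.125   0.2397] [-0.    0.17  0.  ]
there 40.42 w 0.0175 f 40.0 [-0.   0.1 -0.9] [ 0.4268 -0.1256  0.1177] [ 0.01  0.18 -0.04]
(3827, array([ 0.0167, -0.0011, -0.0252]), array([ 0.0972, -0.0008]), 0.0305)
near tip 0 0 0
chip depth guesses
```

View pics/w7.png

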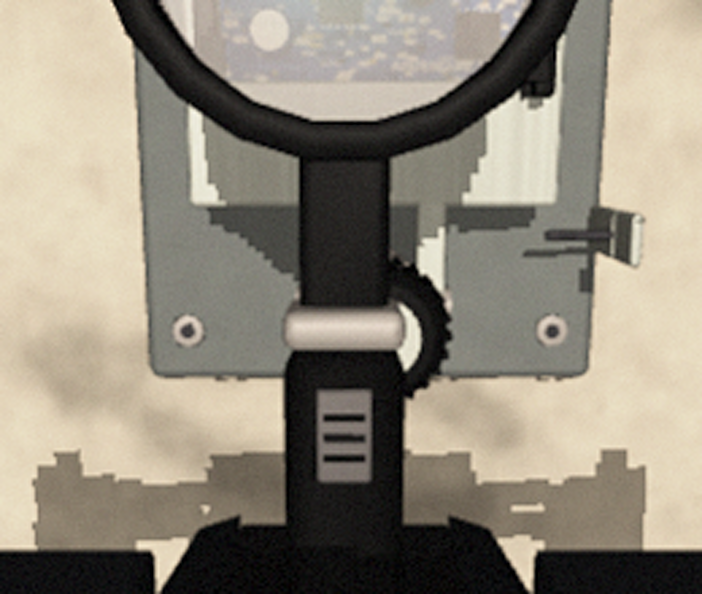

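The last view shows the left chip through the lens at about (340,8) in the crop, near the lens centre. I'll check the centring by ray, and compare pointer and rim heights in the top and side cameras.

Run:
```python
from h import *
d=np.load("w7.npy",allow_pickle=True).item(); im=d["image"]
g=cv2.GaussianBlur(cv2.cvtColor(im,cv2.COLOR_BGR2GRAY),(3,3),0)
hsv=cv2.cvtColor(im,cv2.COLOR_BGR2HSV)
sub=g[45:85,255:300]; mk=((sub<150)&(hsv[45:85,255:300,1]<45)).astype(np.uint8)
n,l,st,ce=cv2.connectedComponentsWithStats(mk)
for i in range(1,n):
    if st[i,4]>60: print("dark blob",ce[i]+[255,45],st[i], onplane(d,[ce[i]+[255,45]],.047)[0])
# lens centre in world from the rim
s=manip.state(); Rt=R.from_rotvec(s["tcp_rot"]).as_matrix(); print("lens",Rt@[.0972,-.0008,-.0204]+s["tool_pos"])
for n in("top","side"):
    c=cap(n); P=cloud(c); Z=P[...,2]; gg=cv2.cvtColor(c["image"],cv2.COLOR_BGR2GRAY); save(c,n+"9")
    r=np.hypot(P[...,0]-.5237,P[...,1]+.1307)
    m=(abs(r-.031)<.004)&(Z>.11)&(Z<.17); print(n,"rim",m.sum(),np.percentile(Z[m],[5,25,50,75,95]) if m.any() else 0)
    a=np.array([.569,-.1575]); b=np.array([.6095,-.1815]) ; u=(b-a)/np.linalg.norm(b-a); w=P[...,:2]-a
    al=w@u; pe=w@np.array([-u[1],u[0]])
    for lo,hi in((-.004,.01),(.01,.03)):
        m=(al>lo)&(al<hi)&(abs(pe)<.008)&(Z>.11)&(Z<.17); print("pointer",m.sum(),np.percentile(Z[m],[5,50,95]) if m.any() else 0)
    m=(Z<.02)&(abs(P[...,0]-.53)<.15)&(abs(P[...,1]-.0)<.05); print("table",np.median(Z[m]))
```

```text
lens [ 0.52383075 -0.13059235  0.1380682 ]
top rim 163 [0.13771371 0.14054101 0.14339161 0.1453038  0.14738435]
pointer 4 [0.13751818 0.1396695  0.14214628]
pointer 18 [0.13731547 0.14054242 0.14368606]
table 0.00039571388111625527
side rim 129 [0.13353096 0.13770579 0.14137723 0.14443531 0.14647827]
pointer 3 [0.13934698 0.14052037 0.1406    ]
pointer 5 [0.13964459 0.14105666 0.14198108]
table -0.001805709002395961
```

Run:
```python
from h import *
d=np.load("w7.npy",allow_pickle=True).item()
print("chip front edge",onplane(d,[[275.9,69.0]],.048)[0],"expected ~ [.519,-.1305]")
s=show("now"); print(s["joint_velocities"])
```

```text
chip front edge [ 0.51891975 -0.12974182  0.048     ] expected ~ [.519,-.1305]
now 40.57 w 0.0175 f 40.0 [ 0.7 -0.1 -1.7] [ 0.4267 -0.1256  0.1176] [-0.04  0.18 -0.04]
[ 0.00102908  0.00033549 -0.00076428 -0.00046153  0.00018909 -0.0017154 ]
```

The chip's front edge is where it should be, and the lens is centred within about 1 mm, level and still. I hold a moment and hand the job in.

Run:
```python
from h import *
manip.dwell(.6); print(order.close_job())
```

```text
the job is handed in; nothing more can be done
None
```

The job is handed in, with no verdict returned: by my measurements the plate is level to about 0.001 rad, and the gripper holds the loupe steady and level within about 1 mm of the left chip's centre, at 138 mm against a pointer read at 138–139 mm.

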